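# Press-lid card tin: seat both lids, take the outer one off alone

### The job

Close the open card tin with its inner lid and keep the outer lid in hand for relabelling: pick up the nested pair of lids by the inner lid's yellow pull bar, lower both together into the tin until you feel the inner lid come to rest on the cards, gently, and let go of the bar. Then grip the outer blue lid by its white collar and lift it alone, straight up and completely clear of the bar, leaving the inner lid lying undisturbed in the tin. Finish while still holding the outer lid level and still in the air above the tin, without putting it down, and leave everything else on the desk where it is.

Things in the scene. Friction and masses are not known exactly. Their poses are not given: they have to be found in the camera images.
- tin: Open-topped rectangular blue tin, fixed: 118 (its x) by 88 (its y) by 70 mm high, walls 3 mm, opening 112 by 82 mm. Origin: centre of its underside, on the desk; z up. A level pack of white cards fills it to an unknown height: its top lies 47 to 61 mm above the tin's underside and yields about 1 mm per 3 N. Tin and lids look the same after a half turn about z.
- tin_mouth (a point): Centre of the tin's mouth, level with its rim, 70 mm above the desk. The inner lid goes 9 to 25 mm deep below it before it rests on the cards: lower it until the contact is felt, pressing with well under 30 N.
- inner_lid: Inner lid, loose, 0.22 to 0.34 kg: steel block 104 (x) by 74 (y) by 36 mm high, lowest 6 mm stepped in to 98 by 68 mm as a lead-in, with the yellow pull bar on top. Fits into the tin with 4 mm room all round, long side along the tin's. Origin: centre of its underside; z up. It starts standing on the desk beside the tin, outer lid over it; only rim and bar show.
- bar_top (a point): Top centre of the yellow pull bar, 90 mm above the inner lid's underside. The bar is part of the inner lid: 40 mm along its x, 14 mm along its y, rising from 36 to 90 mm. While nested its top 28 mm stand free above the white collar; lifting the bar carries both lids.
- outer_lid: Outer lid, loose, 0.14 to 0.22 kg: blue plate 116 (x) by 86 mm (y), 4 mm thick, skirt 8 mm down, 3 mm thick, white collar on top. Origin: centre of the skirt's lower edge; z up; plate top 12 mm above it. It only rests on the inner lid, also in the tin (origin 28 mm above the inner lid's, 3 mm play sideways), never on the rim. Clear of the bar when its origin is over 90 mm above the inner lid's.
- collar_top (a point): Centre of the white collar's top, 34 mm above the outer lid's origin. The collar is part of the outer lid: 68 mm along its x, 46 mm along its y, 22 mm high above the plate, round a slot 52 by 26 mm through which the yellow bar stands up. Gripped here across its y the outer lid comes off alone.
- stapler: Red and black stapler, 130 mm long, 50 mm high; leave alone. Origin: centre of its underside.
- calculator: Grey pocket calculator, 110 by 75 by 14 mm; leave alone. Origin: centre of its underside.
- mouse: Black computer mouse, 105 by 60 by 34 mm; leave alone. Origin: centre of its underside.
- mug: White mug, 80 mm wide, 95 mm high; leave alone. Origin: centre of its underside.
- bottle: Clear water bottle with blue cap, 64 mm wide, 200 mm high; leave alone. Origin: centre of its underside.
- eraser: White eraser with green sleeve, 45 by 20 by 12 mm, lying between the tin and the lids; leave alone. Origin: centre of its underside.
- pen_pot: Blue round pen pot with pens, 76 mm wide, 160 mm high with pens; leave alone. Origin: centre of its underside.
Mind the look-alikes: they are no part of the job. Several things look just like the inner_lid: the one meant starts farthest to the robot's left.

How it is judged:
On the way, in this order (a step that is already met when the one before it is completed fails the run):
1. both lids are lifted together off the desk by the bar (height (world z) of inner_lid above 0.04 m and z of outer_lid in the frame of inner_lid below 0.034 m and contact force between inner_lid and the fingers above 0.5 N and contact force between outer_lid and the fingers below 0.05 N), for 0.2 s.
2. the inner lid lies on the cards in the tin with the outer lid still on it, and the bar is let go (horizontal distance between inner_lid and tin below 0.012 m and z of inner_lid in the frame of tin between 0.04 and 0.064 m and angle between inner_lid's own z axis and vertical below 0.05 rad and linear speed of inner_lid below 0.03 m/s and contact force between each of inner_lid, outer_lid and the fingers below 0.05 N and contact force between inner_lid and tin above 0.5 N and z of outer_lid in the frame of inner_lid below 0.034 m), for 0.2 s.
At the end, for the whole second after the job is handed in: Inner lid level (0.05 rad), at rest on the cards, underside 40-64 mm above the tin's, centred within 12 mm, untouched; outer lid gripped, still, level (0.2 rad), within 60 mm of the tin's centre sideways, its edge over 92 mm above the inner lid's underside, touching only the gripper (horizontal distance between inner_lid and tin below 0.012 m and z of inner_lid in the frame of tin between 0.04 and 0.064 m and angle between inner_lid's own z axis and vertical below 0.05 rad and linear speed of each of inner_lid, outer_lid below 0.03 m/s and contact force between inner_lid and the fingers below 0.05 N and contact force between inner_lid and tin above 0.5 N and z of outer_lid in the frame of inner_lid above 0.092 m and horizontal distance between outer_lid and tin below 0.06 m and angle between outer_lid's own z axis and vertical below 0.2 rad and contact force between outer_lid and the fingers above 0.5 N and contact force between outer_lid and inner_lid below 0.05 N and contact force between outer_lid and tin below 0.05 N); the arm keeps its last pose, push and grip.
It fails at once if the inner lid is pressed into the tin with more than 30 N (contact force between inner_lid and tin above 30 N).
It fails at once if the inner lid is dropped instead of set down (contact force between inner_lid and the fingers below 0.01 N and linear speed of inner_lid above 0.25 m/s).
It fails at once if the outer lid comes off while the inner lid is not inside the tin (z of outer_lid in the frame of inner_lid above 0.04 m and (horizontal distance between inner_lid and tin above 0.02 m or z of inner_lid in the frame of tin above 0.066 m)).
It fails at once if the inner lid is moved, tipped or gripped while the outer lid is lifted off it (z of outer_lid in the frame of inner_lid above 0.04 m and (linear speed of inner_lid above 0.08 m/s or angle between inner_lid's own z axis and vertical above 0.08 rad or contact force between inner_lid and the fingers above 3 N)).
It fails at once if another thing on the desk is shifted by more than 30 mm or knocked over (distance of any of stapler, calculator, mouse, mug, bottle, eraser, pen_pot from where it was at the start of the episode above 0.03 m or angle between any of stapler, calculator, mouse, mug, bottle, eraser, pen_pot's own z axis and vertical above 0.5 rad).
It also fails if it takes over 58 s, if anything falls off the work surface, if the arm or the gripper's body presses on something with over 40 N, if the wrist force passes 120 N, or if a joint passes its speed limit or range.

### The arm

A 6-joint arm with a two-finger parallel gripper is mounted at the origin on the work surface. World frame = base frame: x ahead of the robot, y to its left, z up, the work surface at z = 0. Lengths are in m, angles in rad, forces in N, time in s.
With the tool pointing down it reaches from about 0.375 to 0.925 m from the base axis. Payload 5.7 kg.
Tool frame: the origin (TCP) lies on the front face of the gripper's body, between the roots of the fingers; the fingertips stand 80 mm ahead of it and the grasp point (between the pads) lies 61 mm ahead of it; y points along the fingers, x is the direction in which the jaws open and shut, and the axes are right-handed (so a half turn about y gives the same grasp; the last joint's range is limited). The gripper opens to 88 mm and grips with 3 to 60 N. Pads are 20 mm wide; open, the fingers measure 115 mm over their backs; the gripper's body (75 mm by 178 mm) begins 61 mm behind the grasp point.
Start: joints at [0.997, 0.359, 1.51, -0, 1.272, -0.115], TCP at [0.266, 0.538, 0.303] pointing down, gripper open.
Joint ranges: [-2.97, 2.97], [-1.01, 2.36], [0.21, 2.38], [-0.96, 4.11], [0.2, 2.71], [-2.98, 2.98]. Speed limits (rad/s): [2.39, 2.39, 3.14, 3.14, 3.14, 3.14].

### API

Orientations are given as [roll, pitch, yaw] about the fixed x, y, z axes, in that order (R = Rz(yaw) Ry(pitch) Rx(roll)).
In Python, from rig import env gives the robot as it stands.
- The arm moves only by the tool carry_out, never from a script. Its argument "increments" is one flat list of numbers, 7 for each row, row after row: the shift along the tool's x, y, z normalised to -1 to 1, where 1 is 20 cm, then the turn, a rotation vector about the tool's x, y, z normalised to -1 to 1, where 1 is 360 degrees, then the closure, from -1 (fully open) to 1 (shut). In form: [x, y, z, wx, wy, wz, hand, x, y, z, wx, wy, wz, hand, ...]. A call has 1 to 8 rows; each row is the pose to reach, as a shift and turn from the pose commanded when the call began, along the tool's axes at that moment, turning the shorter way round; what a row does not reach only later rows make up. A row lasts 1/8 s, in which the tool goes at most 62.5 mm and 10.7 degrees, less where a joint would pass 70% of its speed; a pose out of reach is approached as far as the arm can. A call with a number of a shift or a turn outside -1 to 1 is refused whole. A call with a gripper value outside its range is refused whole. The fingers move at their own pace and stop on an object; "force" is the grip in N (left out, the last holds). Time passes only in rows, so rows that repeat a pose let the fingers close. It gives the time, the measured TCP pose, the force and the opening at its end, in the units of the state.
- env.observe(): the state, without advancing time (a new reading comes with each control period).
- env.camera(name): name is "scene" or "side" or "wrist"; returns the picture (400x640x3 uint8, blue, green, red); there is no depth.
- env.get_calibration(name): a dict with "camera_matrix" (3x3 intrinsics, pixels), "rvec" (rotation vector, rad) and "tvec" (3), from world to camera coordinates, as OpenCV has them. Camera axes: x right, y down, z forward; pixel columns grow to the right and rows downward; lengths in m; the calibration is good to about 2 mm. A picture is of the moment at which its call begins: read the wrist's pose just before it. get_calibration takes no time and is no camera call; for the wrist camera it gives the pose at the moment of the call.
- env.close_job(): hands the job in, once; it reports no verdict.
The state is a dict: "time_s": time; "qpos": joint angles; "qvel": joint speeds; "joint_efforts": joint torques, N m; "tool_pos": TCP position; "orientation": TCP orientation; "contact_force": force on the tool from outside, world axes, zero at the start; "wrist_torque": the same for the moment, N m; "finger_gap": finger opening in m.
Only numpy, scipy, OpenCV 4.12 (cv2) and the standard library are available. Lean on these libraries where they do the work, as an engineer would, in place of code of your own. Each camera call takes 0.05 s, during which the arm holds its last target.

## Working session

There is one attempt and no reset: what is moved stays moved. The work goes in short steps, Python scripts to look and compute and a tool call to move; the robot and the scene stay as the last step left them, time stands still between calls to the robot, and variables do not carry over. Pictures are saved under pics/ and viewed, and the job is handed in when it is done.

Besides the shell and the picture viewer there is one more tool, called after ">>>" by a JSON object that holds its "fn" and its "kwargs". carry_out: Moves the arm, as the interface text tells. Its arguments: {"type":"object","properties":{"increments":{"type":"array","items":{"type":"number"}},"force":{"type":"number"}},"required":["increments"]}

```bash
mkdir -p pics; ls
python3 - <<'E'
from rig import env
import cv2,numpy as np
o=env.observe()
for k,v in o.items(): print(k,np.round(v,4))
for n in ("scene","side","wrist"):
    c=env.get_calibration(n); print(n,[np.round(c[k],4).tolist() for k in ("camera_matrix","rvec","tvec")])
    cv2.imwrite(f"pics/{n}0.png",env.camera(n))
E
```

```text
pics
time_s 0.0
qpos [ 0.9969  0.3595  1.5114 -0.      1.2725 -0.1151]
qvel [-0.0011 -0.0007 -0.0003  0.0004 -0.     -0.0023]
joint_efforts [-4.00000e-04 -5.15351e+01 -2.70737e+01  6.71000e-02  3.46000e-02
 -2.00000e-04]
tool_pos [0.2654 0.5375 0.3018]
orientation [-1.5706  0.0019  1.112 ]
contact_force [ 0.3248 -0.5646 -0.3348]
wrist_torque [-0.0186 -0.0025 -0.0264]
finger_gap 0.0878
scene [[[463.6247, 0.0, 322.4962], [0.0, 463.6247, 195.1291], [0.0, 0.0, 1.0]], [2.2457, 0.7927, -0.349], [-0.3601, -0.1889, 1.5706]]
side [[[366.9716, 0.0, 319.7699], [0.0, 366.9716, 198.9904], [0.0, 0.0, 1.0]], [0.3515, -2.7942, 1.1745], [0.5003, 0.1911, 0.9621]]
wrist [[[300.8356, 0.0, 318.1585], [0.0, 300.8356, 199.2812], [0.0, 0.0, 1.0]], [-2.4839, -1.5438, -0.1877], [-0.5975, -0.0318, 0.3896]]
```

View pics/scene0.png

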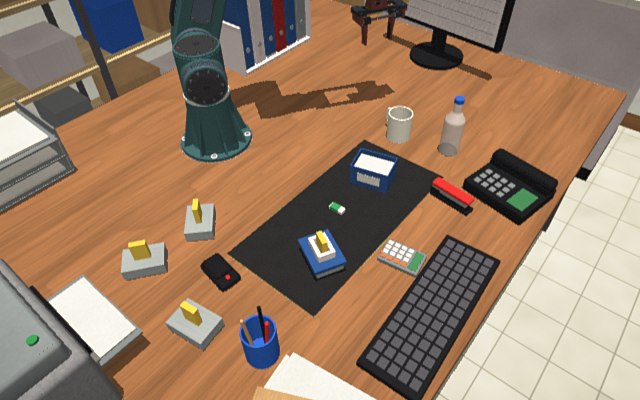

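View pics/side0.png

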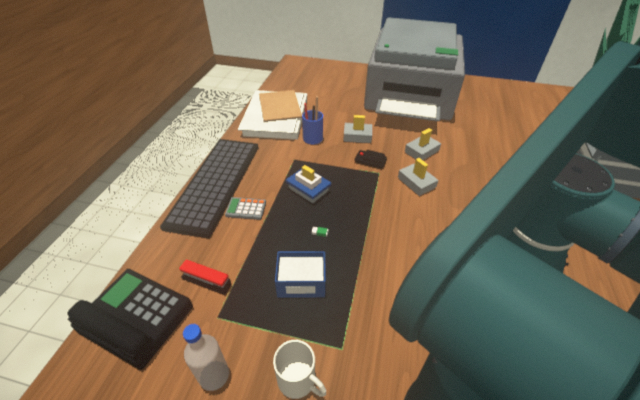

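View pics/wrist0.png

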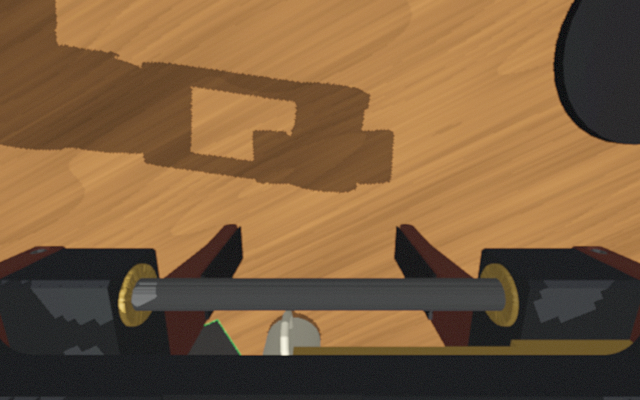

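```bash
cat > h.py <<'E'
from rig import env
import cv2,numpy as np
def cam(n):
    c=env.get_calibration(n); K=np.array(c["camera_matrix"],float); R=cv2.Rodrigues(np.array(c["rvec"],float))[0]; t=np.array(c["tvec"],float).ravel()
    return K,R,t
def onplane(c,uv,z):
    K,R,t=c; uv=np.atleast_2d(np.array(uv,float)); d=(np.linalg.inv(K)@np.c_[uv,np.ones(len(uv))].T).T@R; o=-R.T@t
    return o+d*((z-o[2])/d[:,2])[:,None]
def tri(c1,uv1,c2,uv2):
    P=[c[0]@np.c_[c[1],c[2]] for c in (c1,c2)]
    X=cv2.triangulatePoints(P[0],P[1],np.array(uv1,float).reshape(2,1),np.array(uv2,float).reshape(2,1)).ravel(); return X[:3]/X[3]
def proj(c,X):
    K,R,t=c; p=(K@(R@np.atleast_2d(X).T+t[:,None])).T; return p[:,:2]/p[:,2:]
E
python3 - <<'E'
from h import *
s=cam("scene"); d=cam("side")
np.set_printoptions(precision=3,suppress=True)
print("scene bars z.09",onplane(s,[(322,234),(196,200),(138,243),(188,306)],.09))
print("side bars z.09",onplane(d,[(308,171),(359,117),(426,131),(420,162)],.09))
print("tin",onplane(s,[(375,160)],.07),onplane(d,[(301,262)],.07))
im=cv2.imread("pics/scene0.png");im2=cv2.imread("pics/side0.png")
a=cv2.resize(im[190:310,250:400],(800,600)[:2],interpolation=2)
cv2.imwrite("pics/c1.png",cv2.resize(im[120:300,280:420],None,fx=3.3,fy=3.3,interpolation=2))
cv2.imwrite("pics/c2.png",cv2.resize(im2[150:310,240:400],None,fx=3.7,fy=3.7,interpolation=2))
E
```

```text
scene bars z.09 [[ 0.595 -0.159  0.09 ]
 [ 0.256 -0.277  0.09 ]
 [ 0.26  -0.463  0.09 ]
 [ 0.497 -0.5    0.09 ]]
side bars z.09 [[ 0.593 -0.158  0.09 ]
 [ 0.496 -0.496  0.09 ]
 [ 0.256 -0.467  0.09 ]
 [ 0.267 -0.288  0.09 ]]
tin [[0.526 0.174 0.07 ]] [[0.525 0.155 0.07 ]]
```

View pics/c1.png

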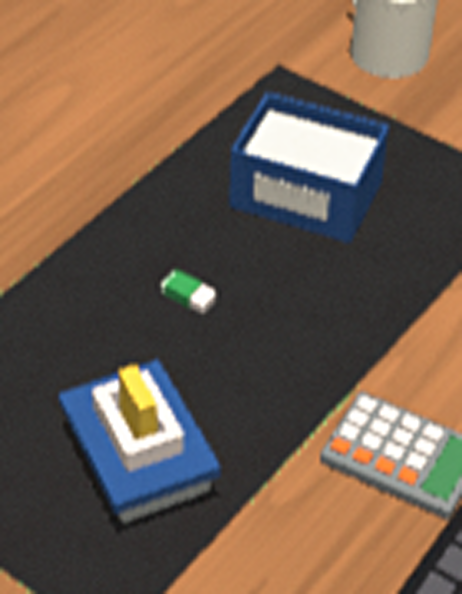

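View pics/c2.png

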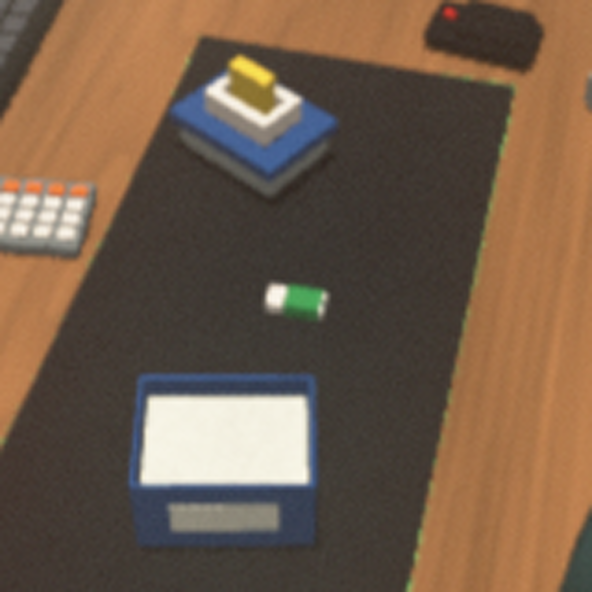

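Run:
```python
from h import *
np.set_printoptions(precision=4,suppress=True)
rois={"scene":((340,140,410,200),(290,220,355,285),),"side":((265,240,335,305),(280,160,340,210))}
for n in ("scene","side"):
    im=cv2.imread(f"pics/{n}0.png"); c=cam(n); hsv=cv2.cvtColor(im,cv2.COLOR_BGR2HSV)
    for i,(x0,y0,x1,y1) in enumerate(rois[n]):
        h=hsv[y0:y1,x0:x1]
        blue=cv2.inRange(h,(100,120,50),(125,255,255)); white=cv2.inRange(h,(0,0,150),(180,60,255)); yel=cv2.inRange(h,(18,120,60),(35,255,255))
        out=cv2.resize(im[y0:y1,x0:x1],None,fx=8,fy=8,interpolation=cv2.INTER_CUBIC); 
        cv2.imwrite(f"pics/z_{n}{i}.png",out)
        for nm,m in (("blue",blue),("white",white),("yel",yel)):
            cs,_=cv2.findContours(m,0,1)
            if not cs: continue
            k=max(cs,key=cv2.contourArea)
            if cv2.contourArea(k)<8: continue
            hl=cv2.convexHull(k); ap=cv2.approxPolyDP(hl,1.5,True)[:,0]+(x0,y0)
            print(n,i,nm,cv2.contourArea(k),ap.tolist())
```

```text
scene 0 blue 1496.5 [[360, 148], [397, 158], [395, 174], [386, 192], [350, 182], [350, 164]]
scene 0 white 466.5 [[354, 165], [362, 153], [393, 162], [387, 175]]
scene 1 blue 645.5 [[327, 229], [346, 263], [315, 275], [298, 239]]
scene 1 white 270.5 [[324, 232], [335, 252], [334, 257], [319, 262], [308, 238]]
scene 1 yel 153.0 [[321, 230], [327, 250], [321, 252], [316, 242], [316, 231]]
side 0 white 999.5 [[322, 257], [323, 280], [278, 280], [280, 257]]
side 1 blue 189.0 [[329, 183], [312, 196], [288, 179], [293, 175], [324, 179]]
side 1 white 102.0 [[295, 174], [301, 170], [315, 173], [320, 178], [310, 184]]
side 1 yel 115.5 [[303, 165], [314, 170], [312, 179], [303, 175], [301, 167]]
```

```bash
cd pics; python3 -c "
import cv2,numpy as np
f=lambda n:cv2.resize(cv2.imread(n),(390,290))
a=[cv2.imread('z_%s.png'%n) for n in('scene0','scene1','side0','side1')]
for x in a: print(x.shape)
"
```

```text
(480, 560, 3)
(520, 520, 3)
(520, 560, 3)
(400, 480, 3)
```

View pics/z_scene0.png

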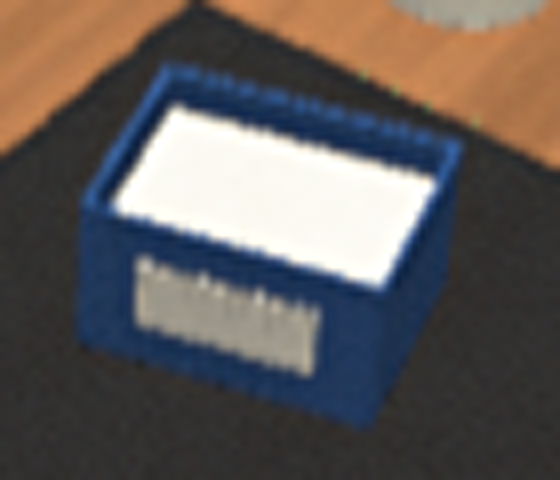

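View pics/z_scene1.png

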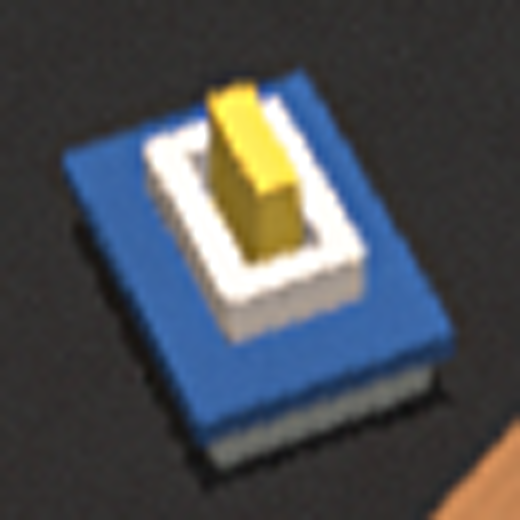

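Run:
```python
from h import *
np.set_printoptions(precision=4,suppress=True)
s=cam("scene");d=cam("side")
def rep(nm,P):
    c=P[:,:2].mean(0); e=np.roll(P,-1,0)-P
    print(nm,c,"len",np.linalg.norm(e,axis=1),"ang",np.degrees(np.arctan2(e[:,1],e[:,0])))
rep("tin",onplane(s,[(361,148.1),(397.7,158.1),(387.7,176.6),(350.6,165.4)],.07))
P=np.array([(62,155),(300,72),(453,335),(205,433)])/8+(290,220)
rep("plate",onplane(s,P,.04))
P=np.array([(208,92),(255,85),(300,180),(255,192)])/8+(290,220)
rep("bar",onplane(s,P,.09))
rep("sideplate",onplane(d,[(287,179.5),(305,167.5),(330,183),(312,196)],.04))
print(np.linalg.inv(1) if 0 else "")
c=env.get_calibration("wrist");R=cv2.Rodrigues(np.array(c["rvec"]))[0];t=np.array(c["tvec"]).ravel();print("cam pos",-R.T@t,"fwd",R[2],"right",R[0])
```

```text
tin [0.5282 0.1653] len [0.117  0.0891 0.1152 0.0869] ang [  14.5214  -75.8327 -166.5919  105.3695]
plate [ 0.6018 -0.1698] len [0.0848 0.1178 0.0845 0.1195] ang [  63.2766  -27.469  -115.5931  152.6871]
bar [ 0.6011 -0.1674] len [0.0149 0.0406 0.0144 0.0427] ang [  49.6209  -30.9989 -122.5114  149.3477]
sideplate [ 0.5956 -0.1678] len [0.0812 0.11   0.0808 0.1093] ang [-118.5172  151.0544   60.9453  -28.7571]

cam pos [0.2076 0.5652 0.3839] fwd [ 0.2178 -0.1106 -0.9697] right [ 0.443   0.8965 -0.0027]
```

View pics/z_side0.png

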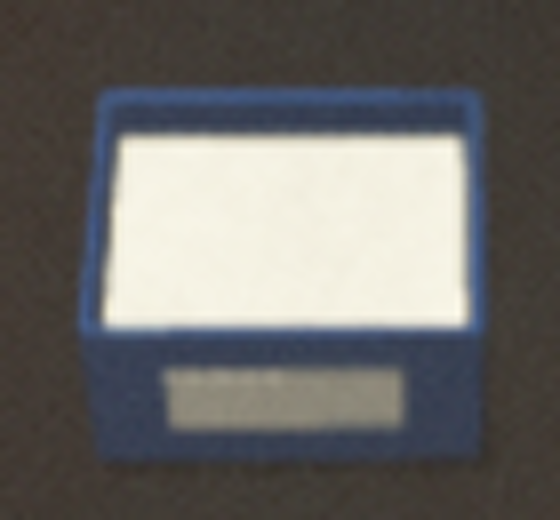

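View pics/z_side1.png

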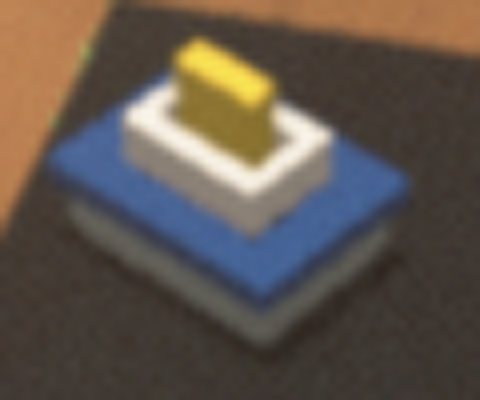

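>>> {"fn": "carry_out", "kwargs": {"increments": [-0.7, 0, -1, 0, 0, 0, -1, -0.7, 0, -1, 0, 0, 0, -1, -0.7, 0, -1, 0, 0, 0, -1, -0.7, 0, -1, 0, 0, 0, -1, -0.7, 0, -1, 0, 0, 0, -1]}}

```text
time_s: 0.78
tool_pos: [0.3844, 0.3209, 0.3025]
orientation: [-1.571, 0.001, 1.107]
contact_force: [-0.8, 0.7, -0.2]
finger_gap: 0.0881
```

>>> {"fn": "carry_out", "kwargs": {"increments": [-0.4, 0, -1, 0, 0, 0, -1, -0.4, 0, -1, 0, 0, 0, -1, -0.4, 0, -1, 0, 0, 0, -1, -0.4, 0, -1, 0, 0, 0, -1, -0.4, 0, -1, 0, 0, 0, -1, -0.4, 0, -1, 0, 0, 0, -1]}}

```text
time_s: 1.52
tool_pos: [0.526, 0.1648, 0.3023]
orientation: [-1.569, 0.0, 1.113]
contact_force: [0.2, 0.3, 0.2]
finger_gap: 0.0875
```

Run:
```python
from h import *
np.set_printoptions(precision=4,suppress=True)
o=env.observe();print(o["time_s"],o["tool_pos"],o["orientation"],o["qvel"])
c=cam("wrist");im=env.camera("wrist");cv2.imwrite("pics/w1.png",im);np.savez("w1.npz",K=c[0],R=c[1],t=c[2])
print(proj(c,[[.528,.165,.07],[.60,-.167,.09]]))
d=cam("side")
def rep(nm,P):
    k=P[:,:2].mean(0); e=np.roll(P,-1,0)-P
    print(nm,k,"len",np.linalg.norm(e,axis=1),"ang",np.degrees(np.arctan2(e[:,1],e[:,0])))
rep("tin side",onplane(d,np.array([(103,92),(480,92),(485,332),(82,332)])/8+(265,240),.07))
rep("plate side",onplane(d,np.array([(47,158),(200,55),(412,182),(262,298)])/8+(280,160),.04))
rep("bar side",onplane(d,np.array([(195,38),(275,82),(260,105),(178,60)])/8+(280,160),.09))
```

```text
1.525 [0.526  0.1648 0.3023] [-1.5693  0.0002  1.1127] [ 0.012  -0.0099  0.0083 -0.0027  0.0005 -0.0046]
[[320.5199 187.5226]
 [ 93.822  367.3508]]
tin side [0.5214 0.1659] len [0.1179 0.0873 0.1175 0.0872] ang [-165.5438  104.5714   14.4161  -75.1567]
plate side [ 0.5946 -0.1675] len [0.0867 0.1149 0.0873 0.1164] ang [-118.1756  151.9643   62.7675  -28.3154]
bar side [ 0.595  -0.1681] len [0.0406 0.0145 0.0412 0.0146] ang [ 154.1974   81.9778  -25.4151 -100.409 ]
```

View pics/w1.png

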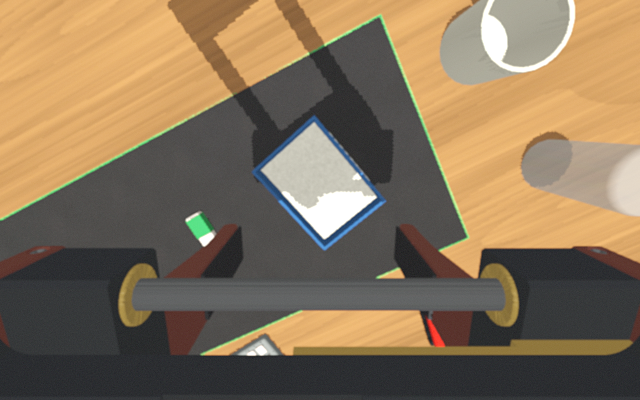

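```bash
cat >> h.py <<'E'
def rep(nm,P):
    k=P[:,:2].mean(0); e=np.roll(P,-1,0)-P
    print(nm,k,"len",np.linalg.norm(e,axis=1),"ang",np.degrees(np.arctan2(e[:,1],e[:,0])))
def load(f):
    z=np.load(f); return z["K"],z["R"],z["t"]
def quad(m):
    """least-squares lines on the 4 sides of the largest blob's hull"""
    cs,_=cv2.findContours(m,0,cv2.CHAIN_APPROX_NONE); k=max(cs,key=cv2.contourArea)[:,0].astype(float)
    k=cv2.convexHull(k.astype(np.int32)); 
    mm=np.zeros_like(m); cv2.drawContours(mm,[k],-1,255,-1); k2=max(cv2.findContours(mm,0,cv2.CHAIN_APPROX_NONE)[0],key=cv2.contourArea)[:,0].astype(float)
    for e in np.arange(1,15,.5):
        ap=cv2.approxPolyDP(k,e,True)[:,0].astype(float)
        if len(ap)==4: break
    L=[]
    for i in range(4):
        a,b=ap[i],ap[(i+1)%4]; u=(b-a)/np.linalg.norm(b-a); r=k2-a; s=r@u; q=abs(r@np.array([-u[1],u[0]]))
        sel=k2[(s>.1*np.linalg.norm(b-a))&(s<.9*np.linalg.norm(b-a))&(q<3)]
        vx,vy,x,y=cv2.fitLine(sel.astype(np.float32),cv2.DIST_HUBER,0,.01,.01).ravel(); 
        n=np.array([-vy,vx]); c=ap.mean(0); p=np.array([x,y]); 
        if n@(p-c)<0:n=-n
        L.append(np.cross([x+.4*n[0],y+.4*n[1],1],[x+.4*n[0]+vx,y+.4*n[1]+vy,1]))
    Q=[np.cross(L[i-1],L[i]) for i in range(4)]
    return np.array([q[:2]/q[2] for q in Q])
E
python3 - <<'E'
from h import *
np.set_printoptions(precision=4,suppress=True)
im=cv2.imread("pics/w1.png");c=load("w1.npz")
h=cv2.cvtColor(im,cv2.COLOR_BGR2HSV); m=cv2.inRange(h,(100,110,40),(125,255,255)); m[:,:240]=0;m[:,400:]=0;m[:100]=0;m[256:]=0
q=quad(m);print(q)
rep("tin",onplane(c,q,.07))
print("bottle base",onplane(c,[(548,160)],0),"mug",onplane(c,[(480,60)],0))
E
```

```text
[[313.845  113.2298]
 [386.7094 200.8695]
 [323.8636 251.5119]
 [249.6288 171.1315]]
tin [0.5261 0.1642] len [0.1199 0.0896 0.1203 0.0896] ang [  14.4639  -75.148  -165.4968  104.5928]
bottle base [[0.6373 0.4346 0.    ]] mug [[0.4867 0.3953 0.    ]]
```

>>> {"fn": "carry_out", "kwargs": {"increments": [-0.9, 0, -0.7, 0, 0, 0, -1, -0.9, 0, -0.7, 0, 0, 0, -1, -0.9, 0, -0.7, 0, 0, 0, -1, -0.9, 0, -0.7, 0, 0, 0, -1]}}

```text
time_s: 2.08
tool_pos: [0.5727, -0.0606, 0.3029]
orientation: [-1.571, 0.0, 1.113]
contact_force: [-0.3, 0.8, 0.6]
finger_gap: 0.0876
```

>>> {"fn": "carry_out", "kwargs": {"increments": [-0.45, 0.2, -0.35, 0, 0, 0, -1, -0.45, 0.2, -0.35, 0, 0, 0, -1, -0.45, 0.2, -0.35, 0, 0, 0, -1, -0.45, 0.2, -0.35, 0, 0, 0, -1, -0.45, 0.2, -0.35, 0, 0, 0, -1]}}

```text
time_s: 2.7
tool_pos: [0.5956, -0.1695, 0.2633]
orientation: [-1.571, -0.0, 1.114]
contact_force: [0.2, 0.2, 0.4]
finger_gap: 0.0879
```

Run:
```python
from h import *
np.set_printoptions(precision=4,suppress=True)
o=env.observe();print(o["time_s"],o["tool_pos"],o["orientation"],o["qvel"])
c=cam("wrist");im=env.camera("wrist");cv2.imwrite("pics/w2.png",im);np.savez("w2.npz",K=c[0],R=c[1],t=c[2])
cv2.imwrite("pics/w2c.png",cv2.resize(im[80:280,220:420],None,fx=3,fy=3,interpolation=2))
h=cv2.cvtColor(im,cv2.COLOR_BGR2HSV)
for nm,lo,hi,z in (("plate",(100,110,40),(125,255,255),.04),("bar",(18,140,60),(35,255,255),.09)):
    m=cv2.inRange(h,lo,hi); m[:,:235]=0;m[:,405:]=0;m[262:]=0
    q=quad(m);print(q.tolist()); rep(nm,onplane(c,q,z))
```

```text
2.7 [ 0.5956 -0.1695  0.2633] [-1.5711 -0.0004  1.1141] [-0.0002 -0.0001 -0.0018 -0.0029 -0.003  -0.0049]
[[365.8105775338999, 133.60000610351562], [359.5247259545644, 244.39999389648438], [278.94035934715333, 244.39999389648438], [277.0871265328769, 133.60000610351562]]
plate [ 0.6001 -0.1708] len [0.1178 0.0876 0.1178 0.088 ] ang [ -27.2809 -116.154   152.8897   63.8252]
[[329.3999938964844, 172.60000610351562], [329.3999938964844, 223.39999389648438], [314.6000061035156, 223.39999389648438], [314.6000061035156, 172.60000610351562]]
bar [ 0.5961 -0.1675] len [0.0458 0.0132 0.0458 0.0127] ang [ -25.6527 -116.1583  153.6576   63.8321]
```

View pics/w2c.png

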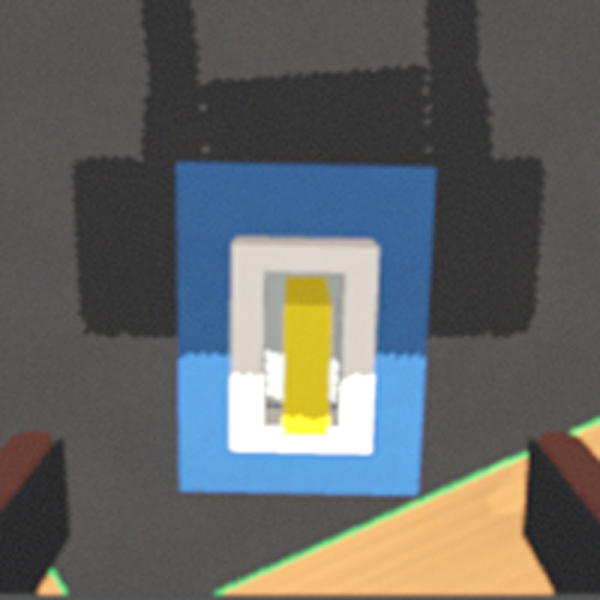

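Run:
```python
from h import *
np.set_printoptions(precision=4,suppress=True)
c=load("w2.npz")
q=np.array([(284,301),(331,301),(328.5,433),(284.5,433)])/3+(220,80)
P=onplane(c,q,.09);rep("bar",P)
q=np.array([(229,239),(380,241),(375,455),(228,455)])/3+(220,80)
rep("collar",onplane(c,q,.062))
R=cv2.Rodrigues(np.zeros(3))[0]
from scipy.spatial.transform import Rotation as Ro
o=env.observe();T=Ro.from_euler("xyz",o["orientation"]).as_matrix();print(T)
print("in tool",(P.mean(0)-o["tool_pos"])@T)
```

```text
bar [ 0.5997 -0.1689] len [0.0135 0.0399 0.0131 0.0399] ang [  63.8335  -26.6781 -116.1581  153.8745]
collar [ 0.6007 -0.1704] len [0.0473 0.0711 0.0489 0.0717] ang [  63.0721  -26.1884 -116.1566  152.5407]
[[ 0.441   0.0006 -0.8975]
 [ 0.8975 -0.      0.441 ]
 [ 0.0003 -1.     -0.0005]]
in tool [ 0.0024  0.1734 -0.0031]
```

>>> {"fn": "carry_out", "kwargs": {"increments": [0.012, 0.3, -0.016, 0, 0, 0, -1, 0.012, 0.45, -0.016, 0, 0, 0, -1, 0.012, 0.55, -0.016, 0, 0, 0, -1, 0.012, 0.59, -0.016, 0, 0, 0, -1, 0.012, 0.59, -0.016, 0, 0, 0, -1, 0.012, 0.59, -0.016, 0, 0, 0, -1], "force": 40}}

```text
time_s: 3.5
tool_pos: [0.6003, -0.1708, 0.1459]
orientation: [-1.573, -0.0, 1.112]
contact_force: [0.6, 0.1, 0.2]
finger_gap: 0.0877
```

Run:
```python
from h import *
np.set_printoptions(precision=4,suppress=True)
o=env.observe();print(o["time_s"],o["tool_pos"],o["orientation"],o["contact_force"])
im=env.camera("wrist");cv2.imwrite("pics/w3.png",im[100:400,120:520])
im=env.camera("side");cv2.imwrite("pics/s3.png",cv2.resize(im[90:230,230:390],None,fx=4,fy=4,interpolation=2))
```

```text
3.5 [ 0.6003 -0.1708  0.1459] [-1.5727 -0.      1.1124] [0.6096 0.1156 0.1815]
```

View pics/s3.png

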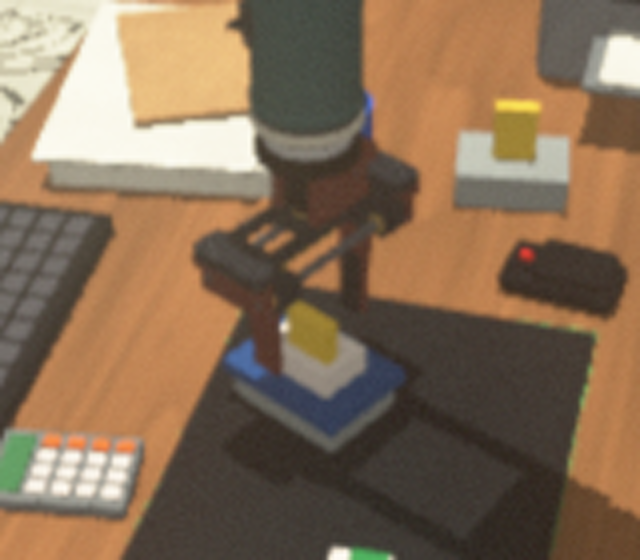

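View pics/w3.png

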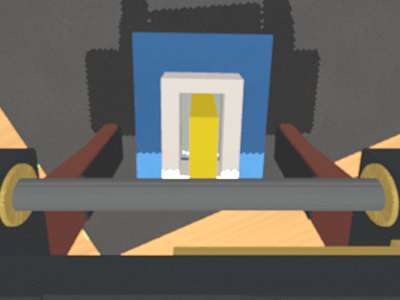

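>>> {"fn": "carry_out", "kwargs": {"increments": [0, 0, 0, 0, 0, 0, 1, 0, 0, 0, 0, 0, 0, 1, 0, 0, 0, 0, 0, 0, 1, 0, 0, 0, 0, 0, 0, 1, 0, 0, 0, 0, 0, 0, 1, 0, 0, 0, 0, 0, 0, 1, 0, 0, 0, 0, 0, 0, 1, 0, 0, 0, 0, 0, 0, 1], "force": 40}}

```text
time_s: 4.6
tool_pos: [0.5998, -0.1705, 0.1447]
orientation: [-1.571, -0.001, 1.112]
contact_force: [0.3, -1.2, -4.6]
finger_gap: 0.0138
```

>>> {"fn": "carry_out", "kwargs": {"increments": [0, -0.05, 0, 0, 0, 0, 1, 0, -0.1, 0, 0, 0, 0, 1, 0, -0.2, 0, 0, 0, 0, 1, 0, -0.35, 0, 0, 0, 0, 1, 0, -0.5, 0, 0, 0, 0, 1, 0, -0.6, 0, 0, 0, 0, 1, 0, -0.6, 0, 0, 0, 0, 1, 0, -0.6, 0, 0, 0, 0, 1]}}

```text
time_s: 5.6
tool_pos: [0.5989, -0.1706, 0.264]
orientation: [-1.569, 0.0, 1.112]
contact_force: [-0.3, 0.7, -5.0]
finger_gap: 0.0137
```

Run:
```python
from h import *
np.set_printoptions(precision=4,suppress=True)
o=env.observe();print(o["time_s"],o["tool_pos"],o["orientation"],o["contact_force"],o["finger_gap"])
im=env.camera("wrist");cv2.imwrite("pics/w4.png",im[100:400,120:520])
im=env.camera("side");cv2.imwrite("pics/s4.png",cv2.resize(im[60:230,230:390],None,fx=3.5,fy=3.5,interpolation=2))
```

```text
5.6 [ 0.5989 -0.1706  0.264 ] [-1.5694  0.0003  1.1119] [-0.3216  0.6797 -4.9716] 0.013700403394889198
```

View pics/s4.png

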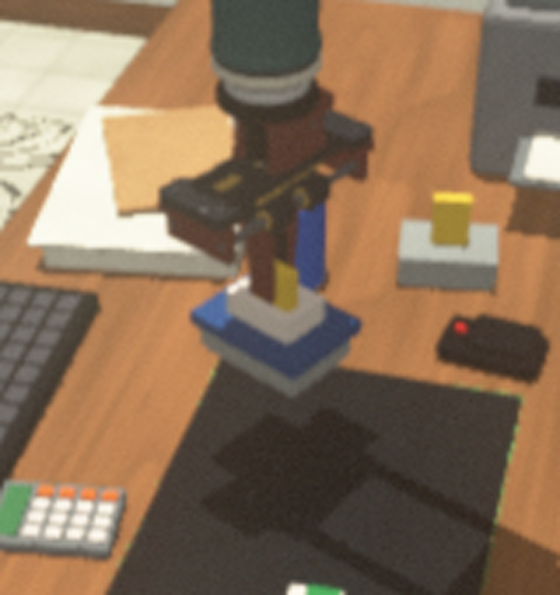

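View pics/w4.png

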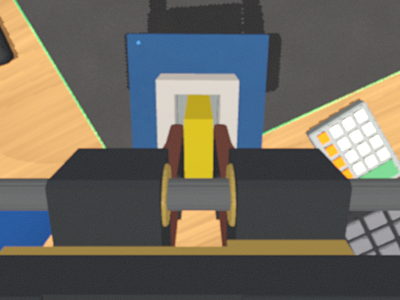

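>>> {"fn": "carry_out", "kwargs": {"increments": [0.1, 0, 0.08, 0, -0.01, 0, 1, 0.25, 0, 0.2, 0, -0.02, 0, 1, 0.4, 0, 0.32, 0, -0.03, 0, 1, 0.55, 0, 0.44, 0, -0.045, 0, 1, 0.7, 0, 0.56, 0, -0.06, 0, 1, 0.8, 0, 0.64, 0, -0.07, 0, 1, 0.8, 0, 0.64, 0, -0.07, 0, 1]}}

```text
time_s: 6.58
tool_pos: [0.554, 0.032, 0.264]
orientation: [-1.568, -0.001, 1.556]
contact_force: [0.1, -0.3, -5.2]
finger_gap: 0.0137
```

```bash
cat > rem.py <<'E'
import sys
from h import *
from scipy.spatial.transform import Rotation as Ro
np.set_printoptions(precision=4,suppress=True)
o=env.observe();T=Ro.from_euler("xyz",o["orientation"]).as_matrix()
print(o["time_s"],o["tool_pos"],o["orientation"],o["contact_force"],o["finger_gap"])
g=np.array([float(a) for a in sys.argv[1:4]]);yaw=np.radians(float(sys.argv[4]))
G=Ro.from_euler("xyz",[-np.pi/2,0,yaw]).as_matrix()
print("shift/0.2",(g-o["tool_pos"])@T/.2,"turn/360",Ro.from_matrix(T.T@G).as_rotvec()/(2*np.pi))
E
python3 rem.py .526 .164 .264 104.5
python3 - <<'E'
from h import *
print(env.observe()["qpos"])
im=cv2.imread("pics/w4.png")
E
```

```text
6.575 [0.554 0.032 0.264] [-1.5684 -0.0009  1.5562] [ 0.0928 -0.3289 -5.1613] 0.013747692778117633
shift/0.2 [0.658  0.0008 0.1496] turn/360 [-0.0004 -0.0426  0.0002]
[-6.72624838e-02  3.34295871e-01  1.65420920e+00  8.33208797e-04
  1.15549383e+00 -1.62375435e+00]
```

>>> {"fn": "carry_out", "kwargs": {"increments": [0.12, 0, 0.03, 0, -0.01, 0, 1, 0.28, 0, 0.06, 0, -0.02, 0, 1, 0.43, 0, 0.1, 0, -0.03, 0, 1, 0.56, 0, 0.13, 0, -0.04, 0, 1, 0.658, 0, 0.15, 0, -0.0426, 0, 1, 0.658, 0, 0.15, 0, -0.0426, 0, 1, 0.658, 0, 0.15, 0, -0.0426, 0, 1]}}

```text
time_s: 7.45
tool_pos: [0.5283, 0.1609, 0.2645]
orientation: [-1.571, 0.001, 1.819]
contact_force: [0.7, -0.4, -4.4]
finger_gap: 0.014
```

```bash
python3 rem.py .526 .164 .264 104.5
python3 - <<'E'
from h import *
for n in ("wrist","side","scene"):
    c=cam(n);np.savez(f"{n}5.npz",K=c[0],R=c[1],t=c[2]); im=env.camera(n); cv2.imwrite(f"pics/{n}5.png",im)
im=cv2.imread("pics/wrist5.png"); cv2.imwrite("pics/w5c.png",cv2.resize(im[60:300,200:440],None,fx=2.5,fy=2.5,interpolation=2))
im=cv2.imread("pics/side5.png"); cv2.imwrite("pics/s5c.png",cv2.resize(im[150:320,220:380],None,fx=3.5,fy=3.5,interpolation=2))
im=cv2.imread("pics/scene5.png"); cv2.imwrite("pics/c5c.png",cv2.resize(im[60:210,320:440],None,fx=4,fy=4,interpolation=2))
E
```

```text
7.45 [0.5283 0.1609 0.2645] [-1.5706  0.0007  1.819 ] [ 0.6839 -0.4019 -4.4186] 0.013967255253453915
shift/0.2 [0.0179 0.0027 0.0075] turn/360 [-0.     -0.0008 -0.0001]
```

View pics/w5c.png

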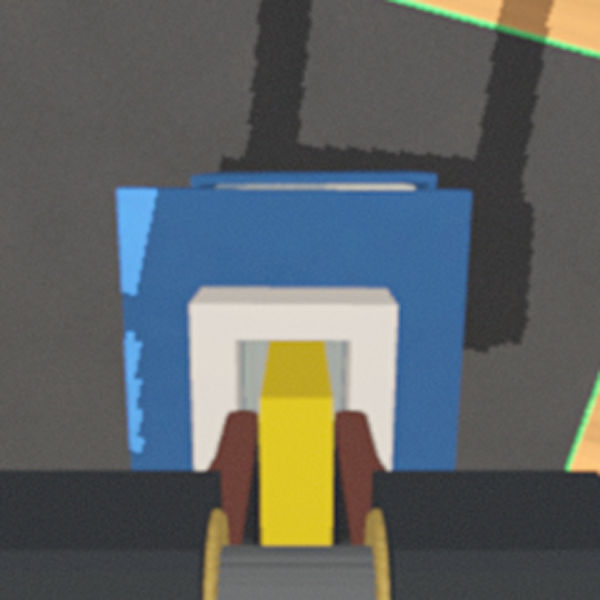

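View pics/s5c.png

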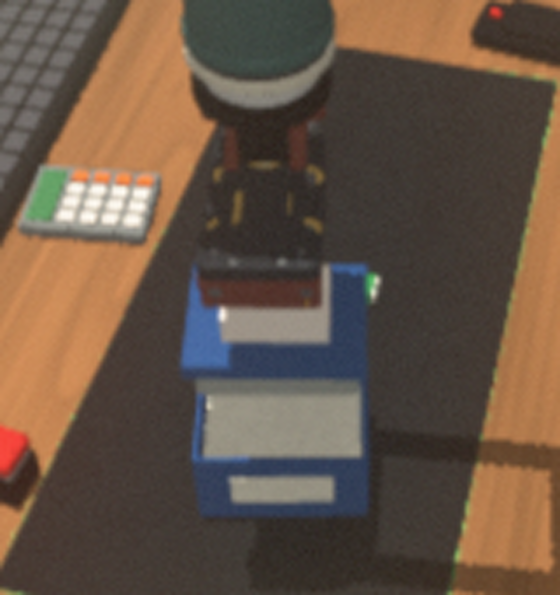

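View pics/c5c.png

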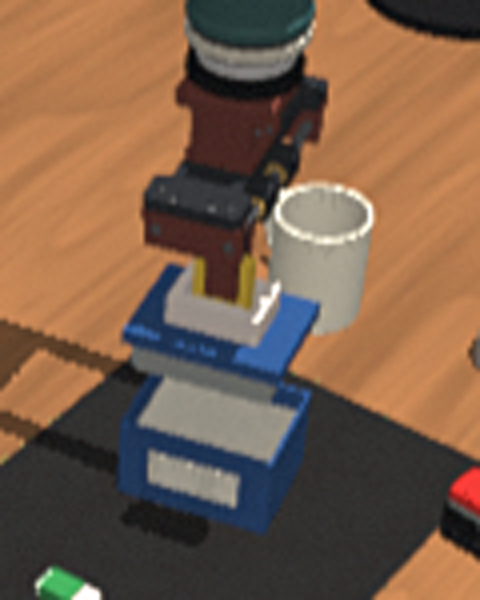

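```bash
python3 rem.py .526 .164 .264 104.5
python3 - <<'E'
from h import *
from scipy.spatial.transform import Rotation as Ro
np.set_printoptions(precision=4,suppress=True)
c=load("wrist5.npz");o=env.observe();p=o["tool_pos"];T=Ro.from_euler("xyz",o["orientation"]).as_matrix()
f=lambda uv:np.array(uv)/2.5+(200,60)
b=onplane(c,f([(260,398),(333,398)]),p[2]-.055);print("bar far edge tool",(b-p)@T)
b=onplane(c,f([(190,304),(397,304)]),p[2]-.145+.062);print("collar far",(b-p)@T)
b=onplane(c,f([(116,187),(472,190)]),p[2]-.145+.04);print("plate far",(b-p)@T)
print("TCP px",proj(c,p+T@np.array([0,.055,0])))
# tin far edge seen
b=onplane(c,f([(191,175),(437,174)]),.07);print("tin far",b, (b-p)@T, b.mean(0)[:2], np.degrees(np.arctan2(*(b[1]-b[0])[1::-1])))
E
```

```text
7.6 [0.5284 0.1607 0.2646] [-1.5708  0.0004  1.8182] [ 0.0175  0.1423 -5.2733] 0.014127843680411195
shift/0.2 [0.0192 0.0032 0.0078] turn/360 [-0.     -0.0009 -0.0001]
bar far edge tool [[-0.0088  0.055   0.0213]
 [ 0.0051  0.055   0.0213]]
collar far [[-0.0256  0.083   0.0342]
 [ 0.0205  0.083   0.0342]]
plate far [[-0.0458  0.105   0.0589]
 [ 0.0408  0.105   0.0582]]
TCP px [[322.3408 260.259 ]]
tin far [[0.48   0.1074 0.07  ]
 [0.4581 0.1927 0.07  ]] [[-0.0397  0.1947  0.06  ]
 [ 0.0484  0.1946  0.0604]] [0.4691 0.15  ] 104.43611654594193
```

>>> {"fn": "carry_out", "kwargs": {"increments": [0.028, 0.05, 0, 0, 0, 0, 1, 0.028, 0.12, 0, 0, 0, 0, 1, 0.028, 0.19, 0, 0, 0, 0, 1, 0.028, 0.2, 0, 0, 0, 0, 1, 0.028, 0.2, 0, 0, 0, 0, 1]}}

```text
time_s: 8.22
tool_pos: [0.5267, 0.1668, 0.2243]
orientation: [-1.57, 0.0, 1.819]
contact_force: [-0.1, -0.5, -4.7]
finger_gap: 0.0139
```

```bash
python3 rem.py .526 .164 .222 104.5
python3 - <<'E'
from h import *
for n in ("wrist","side","scene"):
    c=cam(n);np.savez(f"{n}6.npz",K=c[0],R=c[1],t=c[2]); im=env.camera(n); cv2.imwrite(f"pics/{n}6.png",im)
im=cv2.imread("pics/wrist6.png"); cv2.imwrite("pics/w6c.png",cv2.resize(im[60:300,200:440],None,fx=2.5,fy=2.5,interpolation=2))
im=cv2.imread("pics/side6.png"); cv2.imwrite("pics/s6c.png",cv2.resize(im[210:310,250:350],None,fx=6,fy=6,interpolation=2))
im=cv2.imread("pics/scene6.png"); cv2.imwrite("pics/c6c.png",cv2.resize(im[110:210,325:425],None,fx=6,fy=6,interpolation=2))
E
```

```text
8.225 [0.5267 0.1668 0.2243] [-1.5701  0.0001  1.8194] [-0.0925 -0.491  -4.7058] 0.01392987926565618
shift/0.2 [-0.0128  0.0114  0.007 ] turn/360 [-0.0001 -0.0007 -0.    ]
```

View pics/w6c.png

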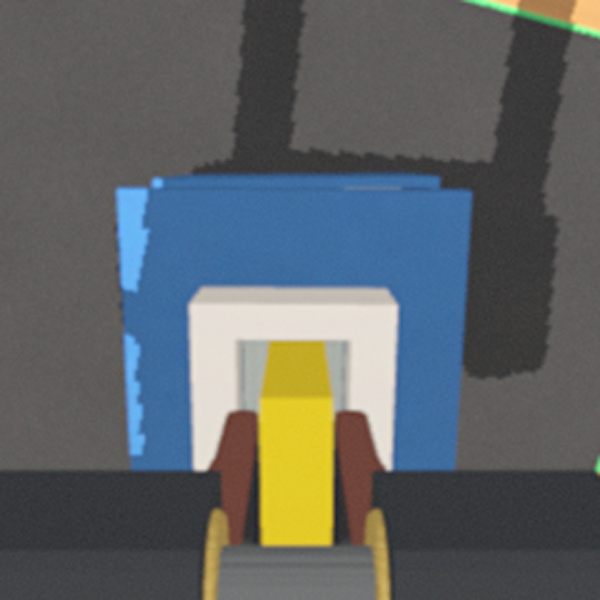

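View pics/s6c.png

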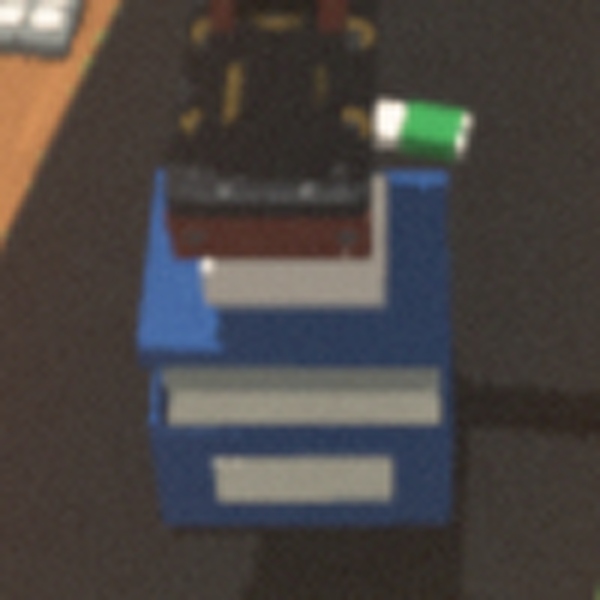

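View pics/c6c.png

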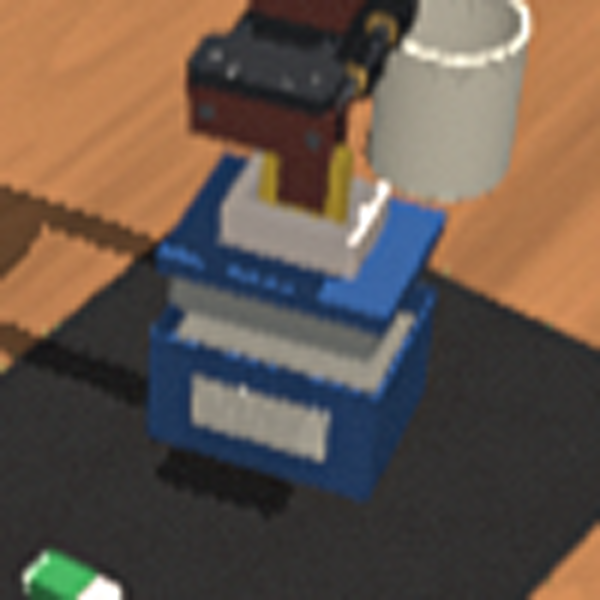

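Run:
```python
from h import *
from scipy.spatial.transform import Rotation as Ro
np.set_printoptions(precision=4,suppress=True)
c=load("wrist6.npz");o=env.observe();p=o["tool_pos"];T=Ro.from_euler("xyz",o["orientation"]).as_matrix()
f=lambda uv:np.array(uv)/2.5+(200,60)
b=onplane(c,f([(260,398),(333,398)]),p[2]-.055);print("bar far edge tool",((b-p)@T).tolist())
b=onplane(c,f([(153,177),(441,176)]),.07);print("tin far",(b-p)@T)
d=load("side6.npz");g=lambda uv:np.array(uv)/6+(250,210)
b=onplane(d,g([(153,425),(452,425)]),.07);print("side tin near rim",(b-p)@T,b)
s=load("scene6.npz");g=lambda uv:np.array(uv)/6+(325,110)
b=onplane(s,g([(150,320),(367,390)]),.07);print("scene rim",(b-p)@T,b)
# predicted pixels of inner lid block top/bottom corners, if centred at TCP
def box(z,hx,hy,n): # hx along lid x = tool z
    return [p+T@np.array([a*hy,p[2]-z,b_*hx]) for a,b_ in ((-1,-1),(-1,1),(1,1),(1,-1))]
zu=p[2]-.145
for nm,cc,org in (("side",d,(250,210)),("scene",s,(325,110))):
    print(nm,"block low",(proj(cc,box(zu+.006,.052,.037,0))-org)*6)
    print(nm,"plate top",(proj(cc,box(zu+.04,.058,.043,0))-org)*6)
    print(nm,"rim if tin at TCP",(proj(cc,box(.07,.059,.044,0))-org)*6)
```

```text
bar far edge tool [[-0.009007723890443974, 0.05498107887881446, 0.02196050716390219], [0.004843436138035808, 0.05497899814719935, 0.021964255622134967]]
tin far [[-0.046   0.155   0.0608]
 [ 0.0422  0.155   0.0611]]
side tin near rim [[ 0.0424  0.1551 -0.0519]
 [ 0.0421  0.155   0.0645]] [[0.5672 0.2209 0.07  ]
 [0.4545 0.1919 0.07  ]]
scene rim [[-0.0372  0.155   0.0619]
 [-0.0421  0.1551 -0.0522]] [[0.4765 0.1157 0.07  ]
 [0.5882 0.139  0.07  ]]
side block low [[166.3241 236.501 ]
 [420.0671 237.3952]
 [420.3261 390.4689]
 [150.8073 389.6208]]
side plate top [[146.3386 172.1341]
 [435.619  173.1993]
 [437.0916 352.3743]
 [126.1947 351.3669]]
side rim if tin at TCP [[153.7234 246.8553]
 [436.5283 247.8446]
 [438.0414 429.3044]
 [134.4805 428.3782]]
scene block low [[372.952  358.1643]
 [169.8305 300.2114]
 [225.7377 212.6108]
 [423.1624 266.4996]]
scene plate top [[386.9762 314.745 ]
 [155.6062 250.0166]
 [222.0047 148.8564]
 [445.7112 208.2442]]
scene rim if tin at TCP [[379.214  396.3469]
 [150.1121 330.0046]
 [216.5342 225.9719]
 [438.0793 286.8646]]
```

>>> {"fn": "carry_out", "kwargs": {"increments": [0, 0.03, 0, 0, 0, 0, 1, 0, 0.06, 0, 0, 0, 0, 1, 0, 0.06, 0, 0, 0, 0, 1]}}

```text
time_s: 8.75
tool_pos: [0.5262, 0.1668, 0.2119]
orientation: [-1.569, -0.0, 1.819]
contact_force: [0.2, 0.5, -5.3]
finger_gap: 0.0141
```

>>> {"fn": "carry_out", "kwargs": {"increments": [0, 0.01, 0, 0, 0, 0, 1, 0, 0.02, 0, 0, 0, 0, 1, 0, 0.02, 0, 0, 0, 0, 1]}}

```text
time_s: 9.12
tool_pos: [0.5267, 0.1669, 0.2085]
orientation: [-1.57, 0.0, 1.819]
contact_force: [-0.1, 0.3, -4.5]
finger_gap: 0.0137
```

>>> {"fn": "carry_out", "kwargs": {"increments": [0, 0.01, 0, 0, 0, 0, 1, 0, 0.015, 0, 0, 0, 0, 1, 0, 0.015, 0, 0, 0, 0, 1]}}

```text
time_s: 9.5
tool_pos: [0.5267, 0.1669, 0.2055]
orientation: [-1.571, 0.0, 1.819]
contact_force: [0.4, -0.1, -4.5]
finger_gap: 0.0138
```

>>> {"fn": "carry_out", "kwargs": {"increments": [0, 0.01, 0, 0, 0, 0, 1, 0, 0.01, 0, 0, 0, 0, 1, 0, 0.01, 0, 0, 0, 0, 1]}}

```text
time_s: 9.88
tool_pos: [0.5268, 0.1669, 0.2036]
orientation: [-1.571, 0.0, 1.82]
contact_force: [0.5, 0.6, -3.9]
finger_gap: 0.0138
```

>>> {"fn": "carry_out", "kwargs": {"increments": [0, 0.005, 0, 0, 0, 0, 1, 0, 0.005, 0, 0, 0, 0, 1, 0, 0.005, 0, 0, 0, 0, 1]}}

```text
time_s: 10.25
tool_pos: [0.5267, 0.1669, 0.2026]
orientation: [-1.571, 0.0, 1.819]
contact_force: [-0.5, -0.3, -4.9]
finger_gap: 0.0138
```

>>> {"fn": "carry_out", "kwargs": {"increments": [0, 0.005, 0, 0, 0, 0, 1, 0, 0.005, 0, 0, 0, 0, 1, 0, 0.005, 0, 0, 0, 0, 1]}}

```text
time_s: 10.62
tool_pos: [0.5267, 0.1669, 0.2016]
orientation: [-1.571, 0.0, 1.819]
contact_force: [-0.6, -0.9, -4.4]
finger_gap: 0.0138
```

>>> {"fn": "carry_out", "kwargs": {"increments": [0, 0.0075, 0, 0, 0, 0, 1, 0, 0.0075, 0, 0, 0, 0, 1, 0, 0.0075, 0, 0, 0, 0, 1]}}

```text
time_s: 11.0
tool_pos: [0.5268, 0.1669, 0.2001]
orientation: [-1.571, 0.0, 1.82]
contact_force: [-0.4, -0.2, -3.4]
finger_gap: 0.0137
```

>>> {"fn": "carry_out", "kwargs": {"increments": [0, 0.0075, 0, 0, 0, 0, 1, 0, 0.0075, 0, 0, 0, 0, 1, 0, 0.0075, 0, 0, 0, 0, 1]}}

```text
time_s: 11.38
tool_pos: [0.5268, 0.1669, 0.1986]
orientation: [-1.571, 0.0, 1.819]
contact_force: [0.2, -0.1, -4.7]
finger_gap: 0.0135
```

>>> {"fn": "carry_out", "kwargs": {"increments": [0, 0.0075, 0, 0, 0, 0, 1, 0, 0.0075, 0, 0, 0, 0, 1, 0, 0.0075, 0, 0, 0, 0, 1]}}

```text
time_s: 11.75
tool_pos: [0.5267, 0.1669, 0.1971]
orientation: [-1.571, 0.0, 1.82]
contact_force: [1.0, -0.8, -4.9]
finger_gap: 0.0135
```

>>> {"fn": "carry_out", "kwargs": {"increments": [0, 0.0075, 0, 0, 0, 0, 1, 0, 0.0075, 0, 0, 0, 0, 1, 0, 0.0075, 0, 0, 0, 0, 1]}}

```text
time_s: 12.12
tool_pos: [0.5269, 0.1669, 0.1959]
orientation: [-1.571, 0.0, 1.819]
contact_force: [-0.5, -0.3, -2.3]
finger_gap: 0.0136
```

>>> {"fn": "carry_out", "kwargs": {"increments": [0, 0.003, 0, 0, 0, 0, 1, 0, 0.003, 0, 0, 0, 0, 1, 0, 0.003, 0, 0, 0, 0, 1]}}

```text
time_s: 12.5
tool_pos: [0.5269, 0.1669, 0.1952]
orientation: [-1.571, 0.0, 1.819]
contact_force: [-0.6, 0.1, 0.0]
finger_gap: 0.0138
```

```bash
python3 rem.py .5267 .1669 .195 104.2
```

```text
12.5 [0.5269 0.1669 0.1952] [-1.5711  0.0001  1.8195] [-0.5965  0.1096  0.0372] 0.013756608937451446
shift/0.2 [0.0001 0.001  0.001 ] turn/360 [ 0.      0.0001 -0.    ]
```

>>> {"fn": "carry_out", "kwargs": {"increments": [0, 0, 0, 0, 0, 0, 0.7, 0, 0, 0, 0, 0, 0, 0.4, 0, 0, 0, 0, 0, 0, -0.2, 0, 0, 0, 0, 0, 0, -1, 0, 0, 0, 0, 0, 0, -1, 0, 0, 0, 0, 0, 0, -1, 0, 0, 0, 0, 0, 0, -1, 0, 0, 0, 0, 0, 0, -1]}}

```text
time_s: 13.5
tool_pos: [0.5268, 0.1669, 0.195]
orientation: [-1.571, 0.0, 1.819]
contact_force: [-0.3, 0.4, 0.5]
finger_gap: 0.0804
```

```bash
python3 rem.py .5267 .1669 .173 104.2
python3 - <<'E'
from h import *
for n in ("wrist","side","scene"):
    c=cam(n);np.savez(f"{n}7.npz",K=c[0],R=c[1],t=c[2]); im=env.camera(n); cv2.imwrite(f"pics/{n}7.png",im)
im=cv2.imread("pics/wrist7.png"); cv2.imwrite("pics/w7c.png",cv2.resize(im[60:300,200:440],None,fx=2.5,fy=2.5,interpolation=2))
im=cv2.imread("pics/side7.png"); cv2.imwrite("pics/s7c.png",cv2.resize(im[210:310,250:350],None,fx=6,fy=6,interpolation=2))
im=cv2.imread("pics/scene7.png"); cv2.imwrite("pics/c7c.png",cv2.resize(im[110:210,325:425],None,fx=6,fy=6,interpolation=2))
E
```

```text
13.5 [0.5268 0.1669 0.195 ] [-1.5707  0.0001  1.8195] [-0.2994  0.4107  0.5129] 0.0803629094617236
shift/0.2 [0.0001 0.1101 0.0003] turn/360 [-0.      0.0001 -0.    ]
```

View pics/w7c.png

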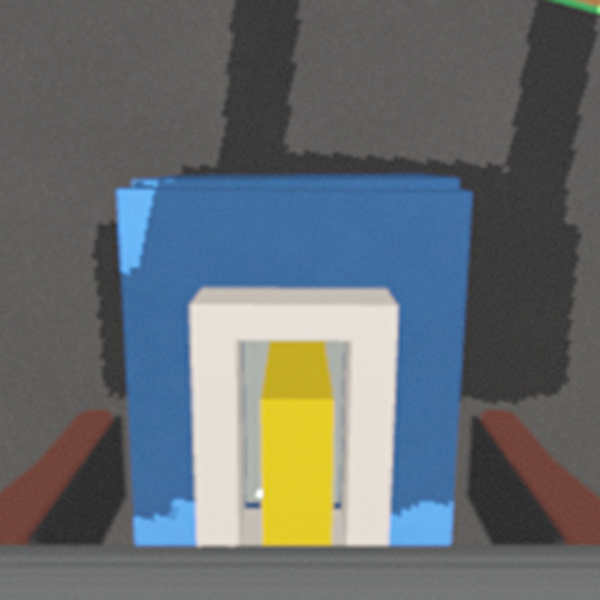

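View pics/s7c.png

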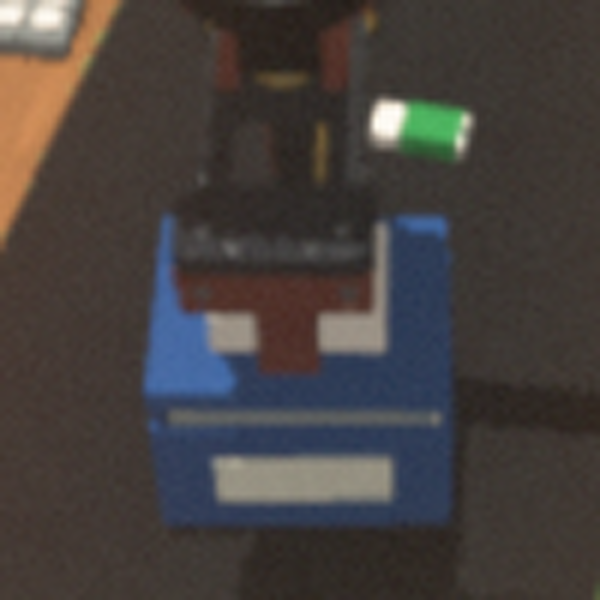

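View pics/c7c.png

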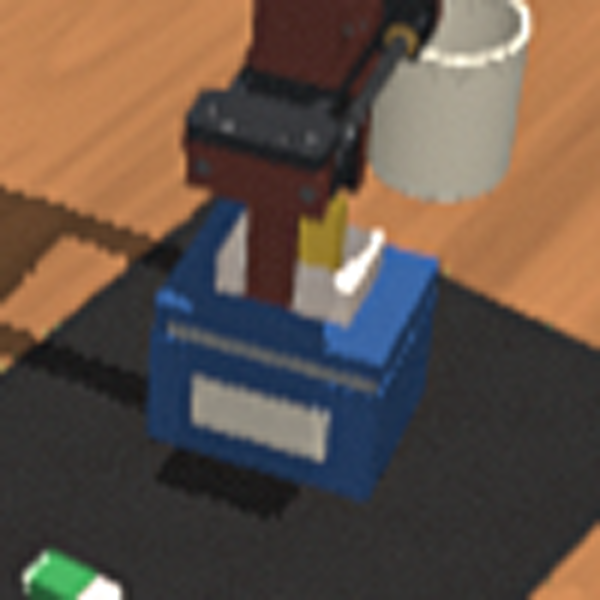

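>>> {"fn": "carry_out", "kwargs": {"increments": [0, 0, 0, 0, 0, 0, -1, 0, 0.03, 0, 0, 0, 0, -1, 0, 0.06, 0, 0, 0, 0, -1, 0, 0.09, 0, 0, 0, 0, -1, 0, 0.105, 0, 0, 0, 0, -1, 0, 0.105, 0, 0, 0, 0, -1], "force": 25}}

```text
time_s: 14.4
tool_pos: [0.5266, 0.1669, 0.1737]
orientation: [-1.57, 0.0, 1.82]
contact_force: [-0.3, 0.4, -0.3]
finger_gap: 0.088
```

```bash
python3 rem.py .5267 .1669 .173 104.2
python3 - <<'E'
from h import *
for n in ("wrist","scene"):
    im=env.camera(n); cv2.imwrite(f"pics/{n}8.png",im)
im=cv2.imread("pics/wrist8.png"); a=cv2.resize(im[60:300,200:440],(390,390),interpolation=2)
im=cv2.imread("pics/scene8.png"); b=cv2.resize(im[110:210,325:425],(390,390),interpolation=2)
cv2.imwrite("pics/m8.png",np.hstack([a,b]))
E
```

```text
14.4 [0.5266 0.1669 0.1737] [-1.57    0.      1.8195] [-0.292   0.3591 -0.2584] 0.08797502912765486
shift/0.2 [ 0.      0.0033 -0.0005] turn/360 [-0.0001  0.0001 -0.    ]
```

View pics/m8.png

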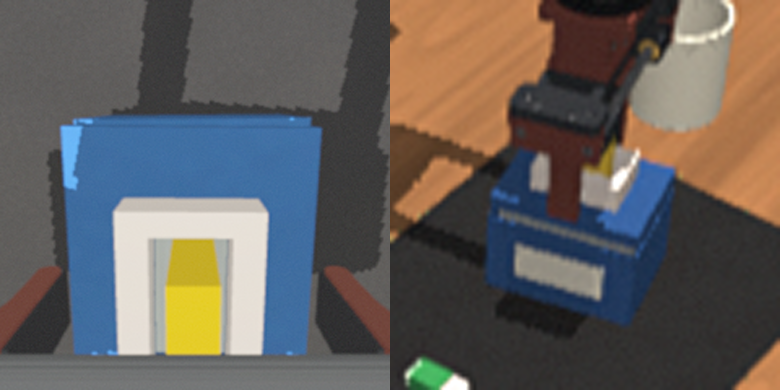

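>>> {"fn": "carry_out", "kwargs": {"increments": [0, 0, 0, 0, 0, 0, 0, 0, 0, 0, 0, 0, 0, 0, 0, 0, 0, 0, 0, 0, 0.2, 0, 0, 0, 0, 0, 0, 0.4, 0, 0, 0, 0, 0, 0, 1, 0, 0, 0, 0, 0, 0, 1, 0, 0, 0, 0, 0, 0, 1], "force": 25}}

```text
time_s: 15.38
tool_pos: [0.5268, 0.1669, 0.174]
orientation: [-1.571, 0.0, 1.819]
contact_force: [0.2, -0.3, 0.9]
finger_gap: 0.0459
```

```bash
python3 rem.py .5267 .1669 .173 104.2
```

```text
15.375 [0.5268 0.1669 0.174 ] [-1.5707  0.0001  1.8195] [ 0.1798 -0.328   0.8645] 0.04585264320908887
shift/0.2 [0.0003 0.0052 0.0003] turn/360 [-0.      0.0001 -0.    ]
```

>>> {"fn": "carry_out", "kwargs": {"increments": [0, -0.01, 0, 0, 0, 0, 1, 0, -0.02, 0, 0, 0, 0, 1, 0, -0.03, 0, 0, 0, 0, 1, 0, -0.04, 0, 0, 0, 0, 1, 0, -0.04, 0, 0, 0, 0, 1]}}

```text
time_s: 16.0
tool_pos: [0.5269, 0.1669, 0.1823]
orientation: [-1.571, 0.0, 1.819]
contact_force: [0.2, -0.2, -1.6]
finger_gap: 0.0458
```

```bash
python3 rem.py .5267 .1669 .26 104.2
python3 - <<'E'
from h import *
for n in ("wrist","scene"):
    im=env.camera(n); cv2.imwrite(f"pics/{n}9.png",im)
im=cv2.imread("pics/wrist9.png"); a=cv2.resize(im[60:300,200:440],(390,390),interpolation=2)
im=cv2.imread("pics/scene9.png"); b=cv2.resize(im[110:210,325:425],(390,390),interpolation=2)
cv2.imwrite("pics/m9.png",np.hstack([a,b]))
E
```

```text
16.0 [0.5269 0.1669 0.1823] [-1.5711  0.0001  1.8195] [ 0.1949 -0.2221 -1.5859] 0.04577035229193823
shift/0.2 [ 0.0001 -0.3887  0.0008] turn/360 [ 0.      0.0001 -0.    ]
```

View pics/m9.png

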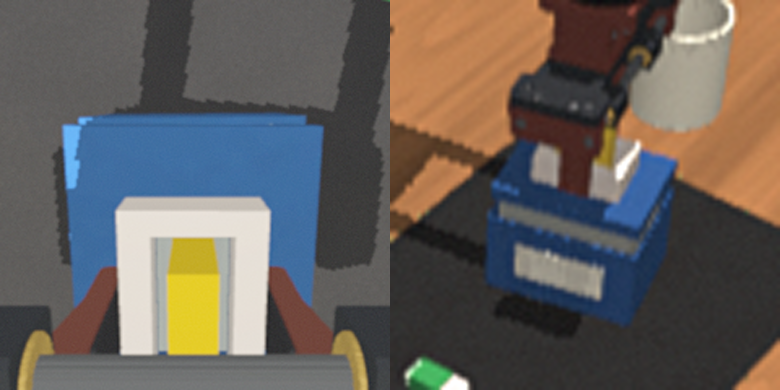

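>>> {"fn": "carry_out", "kwargs": {"increments": [0, -0.05, 0, 0, 0, 0, 1, 0, -0.1, 0, 0, 0, 0, 1, 0, -0.16, 0, 0, 0, 0, 1, 0, -0.22, 0, 0, 0, 0, 1, 0, -0.28, 0, 0, 0, 0, 1, 0, -0.34, 0, 0, 0, 0, 1, 0, -0.39, 0, 0, 0, 0, 1, 0, -0.4, 0, 0, 0, 0, 1]}}

```text
time_s: 17.1
tool_pos: [0.5272, 0.167, 0.2629]
orientation: [-1.572, 0.0, 1.82]
contact_force: [0.5, -0.1, -1.0]
finger_gap: 0.0456
```

>>> {"fn": "carry_out", "kwargs": {"increments": [0, 0, 0, 0, 0, 0, 1, 0, 0, 0, 0, 0, 0, 1, 0, 0, 0, 0, 0, 0, 1, 0, 0, 0, 0, 0, 0, 1]}}

```text
time_s: 17.6
tool_pos: [0.5266, 0.1669, 0.2618]
orientation: [-1.57, 0.0, 1.819]
contact_force: [-0.1, 0.3, -1.8]
finger_gap: 0.0462
```

```bash
python3 rem.py .5267 .1669 .26 104.2
python3 - <<'E'
from h import *
for n in ("side","scene"):
    im=env.camera(n); cv2.imwrite(f"pics/{n}10.png",im)
im=cv2.imread("pics/side10.png"); a=cv2.resize(im[180:310,240:370],(390,390),interpolation=2)
im=cv2.imread("pics/scene10.png"); b=cv2.resize(im[80:210,310:440],(390,390),interpolation=2)
cv2.imwrite("pics/m10.png",np.hstack([a,b]))
E
```

```text
17.6 [0.5266 0.1669 0.2618] [-1.5702  0.      1.8195] [-0.1056  0.2603 -1.8012] 0.04623975122773078
shift/0.2 [ 0.      0.0088 -0.0003] turn/360 [-0.0001  0.0001 -0.    ]
```

View pics/m10.png

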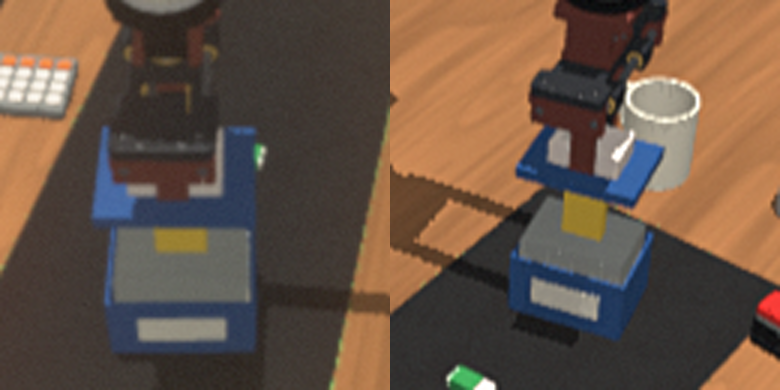

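```bash
python3 -c "
from rig import env
print(env.close_job())"
```

```text
the job is handed in; nothing more can be done
None
```

I lifted the nested lids by the yellow bar and lowered them into the tin until the cards carried their full weight. The wrist force went from about −4.9 N to 0 N, with the inner lid's underside about 50 mm above the desk. I then let go of the bar, gripped the white collar at an opening of 46 mm and 25 N, and lifted the outer lid alone straight up by about 88 mm. I handed the job in at about 17.7 s with the outer lid still held.

**Last checks:**
- **Wrist load:** about 1.8 N, which fits the outer lid alone.
- **Outer lid:** it looks level above the tin. Its lower edge is about 116 mm above the inner lid's underside, worked out from the tool height.
- **Inner lid:** in the side and scene pictures it lies level and centred in the tin, with the bar standing free below the outer lid.
- **Rest of the desk:** nothing else visibly moved in the crops I viewed. They did not cover every object.

**One disagreement:** the cameras differed by 2 to 6 mm on the tin's position. I aligned the lid to the tin within the wrist view instead, and it went in without touching the rim noticeably. No check failed.

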